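# Pin a glued batten and hold the pressure plate with the mallet

## Robot

A 7-joint arm with a two-finger parallel gripper is mounted at the origin on a cart in front of the work surface, level with it; the furniture and walls round the work are solid. World frame = base frame: x ahead of the robot, y to its left, z up, the work surface at z = 0. Lengths are in m, angles in rad, forces in N, time in s.
With the tool pointing down it reaches from about 0.375 to 0.925 m from the base axis. Payload 3.1 kg.
Tool frame: the origin (TCP) lies at the very end of the fingers, on their centre line; the grasp point (between the pads) lies 19 mm behind it (robot.hold_point_z is the distance from the TCP to the grasp point, in m); z points along the fingers, y is the line along which they close (so a half turn about z gives the same grasp; the last joint's range is limited). The gripper opens to 85 mm and grips with 20 to 120 N. Pads are 22 mm wide; open, the fingers measure 114 mm over their backs; the gripper's body (76 mm by 85 mm) begins 54 mm behind the grasp point. The pads swing forward as they close: fully open they stand 13 mm farther back than shut.
Start: joints at [-1.309, 0.383, 0.044, 1.598, -0.018, 1.161, -0.05], TCP at [0.229, 0.608, 0.231] pointing down, gripper open.
Joint ranges: [-2.61, 2.61], [-0.41, 2.15], [-1.48, 1.57], [0, 2.5], [-1.57, 4.71], [0.05, 1.97], [-2.85, 2.85]. Speed limits (rad/s): [2.79, 2.79, 3.14, 3.14, 3.14, 3.14, 3.14].

## Interface

Orientations are given as [roll, pitch, yaw] about the fixed x, y, z axes, in that order (R = Rz(yaw) Ry(pitch) Rx(roll)).
In Python, from plant import robot, vision, order, search_frame, tip_of gives the robot as it stands.
- The arm moves only by the tool hand_motion, called after "Emit:" by a JSON object that holds its "api" and its "payload", one argument or row to a line. Schema: {"type":"object","properties":{"motion":{"type":"object","properties":{"tx":{"type":"array","items":{"type":"number"},"minItems":1,"maxItems":20},"ty":{"type":"array","items":{"type":"number"},"minItems":1,"maxItems":20},"tz":{"type":"array","items":{"type":"number"},"minItems":1,"maxItems":20},"rx":{"type":"array","items":{"type":"number"},"minItems":1,"maxItems":20},"ry":{"type":"array","items":{"type":"number"},"minItems":1,"maxItems":20},"rz":{"type":"array","items":{"type":"number"},"minItems":1,"maxItems":20},"aperture":{"type":"array","items":{"type":"number"},"minItems":1,"maxItems":20}},"additionalProperties":false,"required":["tx","ty","tz","rx","ry","rz","aperture"]},"grip_n":{"type":"number"},"only":{"type":"string"},"quiet":{"type":"boolean"},"lines":{"type":"string"}},"required":["motion"],"additionalProperties":false}. motion is an object with one list for each field, all of the same length, 1 to 20, a row being the entries at one place: tx, ty, tz (the shift in parts of the range, where 1.0 means 0.75 m), rx, ry, rz (a rotation vector in fractions of the full range, 1 being 2 pi rad), aperture (the opening from 0.0 (shut) to 1.0 (fully open)); each row is the pose to reach, as a shift and turn from the pose commanded when the call began, along the tool's axes at that moment; what a row does not reach only later rows make up. A row lasts 1/10 s, in which the tool goes at most 0.05 m and 0.15 rad, less where a joint would pass 70% of its speed; a pose out of reach is approached as far as the arm can. The fingers move at their own pace and stop on an object; grip_n is the grip in N (left out, the last holds). Time passes only in rows, so rows that do not move let the fingers close. The tool returns the time, the measured TCP pose, the force, the opening and the grip force at its end. only (a regular expression) keeps the lines of the reply that match it, lines (a string "A,B") keeps lines A to B, and quiet returns only ok. No shift or turn number may pass 1 either way. Input that does not fit is refused with a message, and nothing moves.
- robot.read_state(): the state, without advancing time (a new reading comes with each control period).
- vision.read_camera(name): name is "side" or "top" or "wrist"; returns the picture (420x560x3 uint8, blue, green, red); there is no depth.
- vision.get_calibration(name): a dict with "fovy" (degrees; the focal length in pixels is half the picture's height over the tangent of half this angle, whatever the lens; pixels are square), "cx", "cy" (the principal point, pixels), "eye" and "orientation" of the camera in the world. Camera axes: x right, y down, z forward; pixel columns grow to the right and rows downward; lengths in m; the calibration is good to about 2 mm. The wrist camera is an equidistant fisheye: a pixel r from the principal point sees the ray r / f radians off the axis. A picture is of the moment at which its call begins: read the wrist's pose just before it. get_calibration takes no time and is no camera call; for the wrist camera it gives the pose at the moment of the call.
- order.job_done(): hands the job in; it is judged then, once.
Trained networks look in the newest picture that a camera, given by its name, has taken for a name from the list of things; names that differ only in an ending like _2 or _b are one class to them, and where a whole thing is asked for, a point or a joint stands for the part that bears it (a point fixed in the world has none). Each returns a list of dicts, best first, with "conf" (0 to 1); they miss things now and then, are a little off and sometimes report something else, mostly with a low value. They report only what shows in the picture. A call takes as long as a camera call.
- search_frame(camera, name): "position" ([column, row] in pixels, amid what is visible of it).
- tip_of(camera, name): "position" ([column, row] in pixels: a listed point, or the origin of a listed thing).
The state is a dict: "time_s": time; "q": joint angles; "qd": joint speeds; "tau": joint torques, N m; "ee_pos": TCP position; "tool_rot": TCP orientation; "ft_force": force on the tool from outside, world axes, zero at the start; "wrist_torque": the same for the moment, N m; "finger_gap": opening from 0.0 (shut) to 1.0 (fully open); "grasp_force": force on a finger pad.
Only numpy, scipy, OpenCV 4.12 (cv2) and the standard library are available. Lean on these libraries where they do the work, as an engineer would, in place of code of your own. Each camera call takes 0.05 s, during which the arm holds its last target. There are 200 camera calls.

## Task

A batten is being glued on the gluing board. Take the wooden mallet by its handle and first drive the steel pin at the one end of the board fully home with the mallet's lower face; only then set that face flat, centred in the ring marked on the sprung wooden plate at the other end, and press lightly, so that the plate is about half-way down its spring travel. Finish still holding the mallet there, pressing level and steadily while the glue grabs; touch the pin and plate with nothing but the mallet, and leave the tape roll, screwdriver and cork block where they are.

Things in the scene. Friction and masses are not known exactly. Their poses are not given: they have to be found in the camera images.
- mallet: Loose wooden mallet, 0.2 kg. Upright round head 86 mm tall, lower face flat, 40 mm across. Handle 20 mm wide, 24 mm high, level along the mallet's -x to 180 mm from the head's axis, centre line 48 mm above the face. Origin: centre of the lower face; z up through the head. Starts upright on the bench, handle end on a neck block, handle roughly toward the robot.
- mallet_grip (a point): Point on the handle's centre line 62 mm from the head's axis (mallet frame -62, 0, 48 mm), a good place to grip from above across the 20 mm width, near the balance point; grip hard (80 N or more) so that the handle does not turn in the fingers.
- prop_block: Loose brown neck block, 66 x 42 x 36 mm, under the end of the mallet's handle. Origin: centre of its underside. It may be left where it is; it does not matter.
- board: Gluing board fixed to the bench, plywood 120 x 220 mm, 18 mm thick, with an offcut and a batten on it (top of the batten at 30 mm). Origin: centre of the underside; its y runs along the batten, x across it, z up. The steel pin is at y = -63 mm, the sprung plate at y = +45 mm.
- pin_top (a point): Centre of the flat top of the steel pin's head (22 mm across, 8 mm thick). 56 mm above the bench when fully up, 42 mm when fully home with the head seated on its steel bush.
- pin (a joint): How far the pin is driven down, m: 0 fully up, 0.014 fully home. Starts between 0 and 0.004. Held by friction, about 6 N pushes it down and it stays where it is left.
- mark (a point): Centre of the ring and cross inlaid in dark wood (ring 45 mm across) on top of the light wooden plate, 76 x 76 x 12 mm, which stands on four springs over a cork foot. The top is 66 mm above the bench when not pressed.
- plate (a joint): How far the sprung plate is pressed down, m: 0 free, 0.012 at its stop. It springs back: about 1.5 N starts it and each further mm adds about 0.6 N, so half-way (0.006) takes about 5 N.
- tape_roll: Bystander: roll of black tape, 58 mm across, 19 mm high, lying flat. Origin: centre of the underside.
- screwdriver: Bystander: screwdriver with a thick grip, 208 mm long, 29 mm high, lying. Origin: under its middle.
- cork: Bystander: cork sanding block, 55 x 86 x 32 mm. Origin: centre of the underside.
- upright_foot (a point): Foot of the fixed steel upright on the bench, taller than the robot, about 40 mm thick, leaning by under 0.05 rad, on a 100 mm square foot plate; it stands beyond and right of the gluing board and never moves. Carry the mallet past it on the robot's side.

How it is judged:
On the way:
1. the pin is driven fully home (within 2 mm) by the mallet (value of joint pin above 0.012 m and contact force between mallet and pin above 0.5 N).
At the end, for the whole second after the job is handed in: The pin is home within 2 mm; the mallet, gripped in the fingers and still, rests its lower face on the plate with its centre within 10 mm of the ring's centre, upright within 0.10 rad, pressing with 2 to 10 N so that the plate is 3 to 9.5 mm down (value of joint pin above 0.012 m and value of joint plate between 0.003 and 0.0095 m and contact force between mallet and plate between 2 and 10 N and horizontal distance between mallet and mark below 0.01 m and z of mallet in the frame of mark below 0.004 m and angle between mallet's own z axis and vertical below 0.1 rad and contact force between mallet and pin below 0.3 N and contact force between the fingers and mallet above 5 N and linear speed of mallet below 0.01 m/s); the arm keeps its last pose, push and grip.
It fails at once if the plate is pressed (more than 2.5 mm) before the pin is home (value of joint plate above 0.0025 m and value of joint pin below 0.012 m).
It fails at once if the arm, gripper or fingers touch the pin or the plate (contact force between any of the arm, the fingers and pin above 0.5 N or contact force between any of the arm, the fingers and plate above 0.5 N).
It fails at once if the plate is pressed hard with the mallet (over 20 N) (contact force between mallet and plate above 20 N).
It fails at once if the tape roll, screwdriver or cork block is moved more than 20 mm (distance of any of tape_roll, screwdriver, cork from where it was at the start of the episode above 0.02 m).
It also fails if it takes over 35 s, if anything falls off the work surface, if the arm or the gripper's body presses on something with over 40 N, if the wrist force passes 120 N, or if a joint passes its speed limit or range.

## Working session

There is one attempt and no reset: what is moved stays moved. The work goes in short steps, Python scripts to look and compute and a tool call to move; the robot and the scene stay as the last step left them, time stands still between calls to the robot, and variables do not carry over. Pictures are saved under pics/ and viewed, at most 10 in all, crops included, and the job is handed in when it is done.

```bash
ls; mkdir -p pics
```

Create h.py:
```python
import numpy as np, cv2
from scipy.spatial.transform import Rotation as R
from plant import robot, vision, order, search_frame, tip_of
def rot(o):
    o=np.array(o,float)
    if o.shape==(3,3): return o
    return (R.from_quat(o) if o.size==4 else R.from_euler('xyz',o)).as_matrix()
def ray(cam,px,cal=None):
    c=cal or vision.get_calibration(cam); f=210/np.tan(np.radians(c['fovy'])/2)
    u=np.array([(px[0]-c['cx'])/f,(px[1]-c['cy'])/f])
    if cam=='wrist':
        r=np.linalg.norm(u); d=np.r_[u/max(r,1e-9)*np.sin(r),np.cos(r)]
    else: d=np.r_[u,1]
    d=rot(c['orientation'])@d
    return np.array(c['eye']),d/np.linalg.norm(d)
def atz(cam,px,z,cal=None):
    e,d=ray(cam,px,cal); return e+d*(z-e[2])/d[2]
```

Run:
```python
from h import *
s=robot.read_state(); print(s['time_s'],s['ee_pos'],s['tool_rot'])
for c in ['top','side','wrist']:
    print(c,vision.get_calibration(c))
    cal=vision.get_calibration(c)
    im=vision.read_camera(c); cv2.imwrite(f'pics/{c}0.png',im)
    for n,z in [('mallet',0),('mallet_grip',.048),('pin_top',.054),('mark',.066),('board',0),('tape_roll',0),('screwdriver',0),('cork',0),('upright_foot',0),('prop_block',0)]:
        for t in tip_of(c,n)[:2]:
            print(c,n,round(t['conf'],2),np.round(t['position'],1),np.round(atz(c,t['position'],z,cal),4))
```

```text
pics
0.0 [0.22853626 0.60750225 0.22986693] [-3.13896042e+00  1.50961793e-04  2.78188172e+00]
top {'fovy': 45.7195725420842, 'cx': 283.8083926873929, 'cy': 211.84682762972454, 'eye': array([0.33122632, 0.10882444, 1.18777826]), 'orientation': array([-2.98186117e+00,  1.86164218e-03, -1.55187828e+00])}
top mallet 0.56 [320.7 213.8] [0.5194 0.0255 0.    ]
top mallet_grip 0.82 [323.4 237.1] [0.4577 0.0223 0.048 ]
top mallet_grip 0.49 [332.2 273.9] [0.3741 0.0018 0.048 ]
top pin_top 0.48 [207.1 199.6] [0.5392 0.2925 0.054 ]
top mark 0.81 [160.1 222.1] [0.483  0.3952 0.066 ]
top board 0.69 [184.5 216.7] [0.5062 0.354  0.    ]
top tape_roll 0.94 [415.7 244.9] [ 0.4484 -0.2018  0.    ]
top screwdriver 0.84 [262.9 240.3] [0.4526 0.1634 0.    ]
top cork 0.95 [226.1 280.5] [0.3557 0.2479 0.    ]
top prop_block 0.77 [334.2 273.9] [ 0.376  -0.0074  0.    ]
side {'fovy': 51.817665335695075, 'cx': 276.53290796658405, 'cy': 210.85015406470333, 'eye': array([0.51308468, 0.9327599 , 0.60874896]), 'orientation': array([-2.14285854,  0.02181097,  3.10227212])}
side mallet 0.78 [268.4 222.9] [0.5116 0.0
[... 213 characters left out ...]
.5] [0.4858 0.3885 0.066 ]
side board 0.92 [278.4 314.2] [0.4999 0.3494 0.    ]
side tape_roll 0.66 [290.6 176.4] [ 0.4401 -0.1982  0.    ]
side screwdriver 0.8 [294.2 250.6] [0.4557 0.157  0.    ]
side cork 0.61 [341.  272.3] [0.3622 0.2379 0.    ]
side prop_block 0.91 [320.6 206.8] [ 0.3728 -0.0239  0.    ]
side prop_block 0.27 [279.3 316.1] [0.4984 0.3544 0.    ]
wrist {'fovy': 65.70646984690485, 'cx': 275.890203798912, 'cy': 207.1304966166571, 'eye': array([0.16645765, 0.63217254, 0.37336032]), 'orientation': array([ 2.87335654e+00, -2.63745586e-04,  1.21152977e+00])}
wrist screwdriver 0.64 [ 90.  379.3] [0.4509 0.1581 0.    ]
wrist prop_block 0.66 [ 17.  354.7] [ 0.3701 -0.0133  0.    ]
```

Run:
```python
import cv2
a=cv2.imread('pics/top0.png');b=cv2.imread('pics/side0.png')
cv2.imwrite('pics/top1.png',cv2.resize(a[150:310,130:370],(800,533),interpolation=cv2.INTER_CUBIC))
cv2.imwrite('pics/side1.png',cv2.resize(b,(800,600)))
```

```text
(no output)
```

View pics/top1.png

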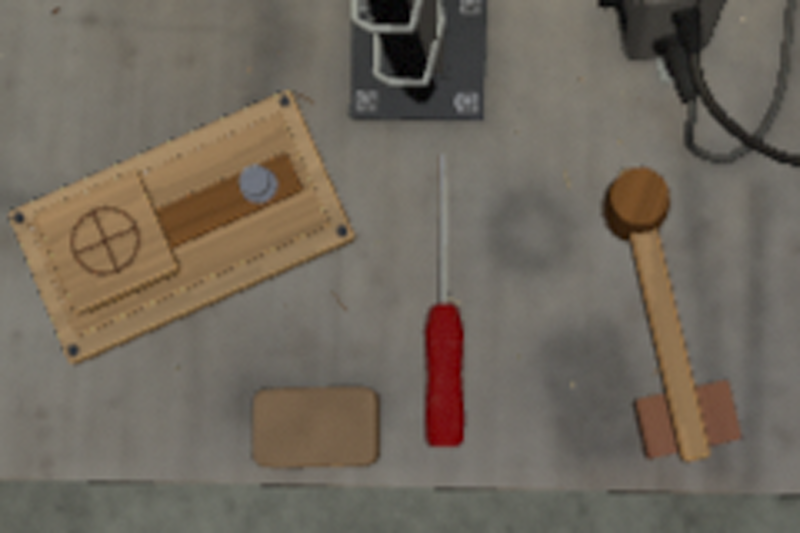

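View pics/side1.png

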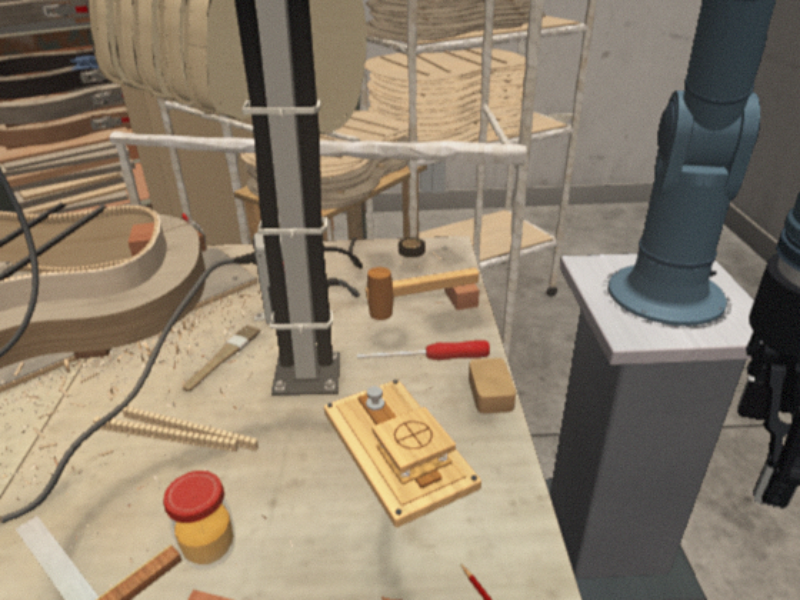

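Top: mallet head at about crop (640,198), handle running to (694,458), pin at (258,180), mark at (106,240). In the side view the upright stands beyond and right of the board, clear of the robot-side path.

Add to h.py:
```python
def go(p,yaw,cur=None):
    """rows delta in tool frame to world TCP p, tool down, tool-yaw (rpy [pi,0,yaw])"""
    s=robot.read_state(); R0=rot(s['tool_rot']); R1=rot([np.pi,0,yaw])
    d=R0.T@(np.array(p)-s['ee_pos']); rv=R.from_matrix(R0.T@R1).as_rotvec()
    print('t',round(s['time_s'],2),'d',np.round(d,4),'rv',np.round(rv,3),'TCP',np.round(s['ee_pos'],4),'rpy',np.round(s['tool_rot'],3),'n>=',np.linalg.norm(d)/.05,np.linalg.norm(rv)/.15)
```

Run:
```python
from h import *
P=lambda u,v:(130+u*.3,150+v*.3)
A=atz('top',P(640,198),.086);B=atz('top',P(645,235),.06);C=atz('top',P(694,458),.06)
D=atz('side',(380*.7,271*.7),.086);E_=atz('side',(478*.7,271*.7),.06)
F=atz('top',P(258,179),.054);G=atz('side',(375*.7,392*.7),.054)
H=atz('top',P(417,60),0)
for n,x in zip('ABCDEFGH',[A,B,C,D,E_,F,G,H]): print(n,np.round(x,4))
d=A-C; yaw=np.arctan2(d[1],d[0]); print('mallet yaw',yaw,np.hypot(*d[:2]), np.arctan2((B-C)[1],(B-C)[0]))
go([.40,.015,.26],np.pi+.1); go([.40,.015,.26],.2-np.pi/2);go([.40,.015,.26],.2+np.pi)
print(rot(vision.get_calibration('wrist')['orientation']),rot(robot.read_state()['tool_rot']))
```

```text
A [0.5158 0.0287 0.086 ]
B [0.4945 0.0232 0.06  ]
C [ 0.3439 -0.0106  0.06  ]
D [0.5143 0.0245 0.086 ]
E [ 0.3414 -0.0073  0.06  ]
F [0.5296 0.2914 0.054 ]
G [0.5273 0.2958 0.054 ]
H [0.63  0.187 0.   ]
mallet yaw 0.22485030635410963 0.17638407644543774 0.22094910653155314
t 1.65 d [-0.3691 -0.4952 -0.0287] rv [ 0.   -0.   -0.46] TCP [0.2288 0.6084 0.2313] rpy [ 3.142 -0.     2.782] n>= 12.365140849724265 3.064741860636728
t 1.65 d [-0.3691 -0.4952 -0.0287] rv [ 0.     0.    -2.131] TCP [0.2288 0.6084 0.2313] rpy [ 3.142 -0.     2.782] n>= 12.365140849724265 14.203384030532414
t 1.65 d [-0.3691 -0.4952 -0.0287] rv [ 0.   -0.   -0.56] TCP [0.2288 0.6084 0.2313] rpy [ 3.142 -0.     2.782] n>= 12.365140849724265 3.731408525438241
[[ 3.51588543e-01  9.02653605e-01  2.48197434e-01]
 [ 9.36154598e-01 -3.39078869e-01 -9.29520810e-02]
 [ 2.54974409e-04  2.65032056e-01 -9.64239568e-01]] [[-9.35998494e-01  3.52004004e-01 -1.74527440e-05]
 [ 3.52004004e-01  9.35998494e-01  3.32345207e-05]
 [ 2.80344265e-05  2.49640256e-05 -9.99999999e-01]]
```

Run:
```python
from h import *
go([.43,.01,.23],.215+np.pi)
```

```text
t 1.65 d [-0.3989 -0.4893  0.0013] rv [ 0.    -0.    -0.575] TCP [0.2288 0.6084 0.2313] rpy [ 3.142 -0.     2.782] n>= 12.626121304245187 3.831408525213239
```

The manual's scale: shifts go in shares of 0.75 m and turns go in shares of 2 pi rad. Converting my numbers, -0.49 m is -0.6533, -0.4 m is -0.5333, -0.575 rad is -0.0915.

Emit:
{"api": "hand_motion", "payload": {
  "motion": {"tx": [-0.1333, -0.1333, -0.1333, -0.2667, -0.2667, -0.2667, -0.4, -0.4, -0.4, -0.5333, -0.5333, -0.5333, -0.5333, -0.5333, -0.5333], "ty": [-0.16, -0.16, -0.16, -0.3333, -0.3333, -0.3333, -0.4933, -0.4933, -0.4933, -0.6533, -0.6533, -0.6533, -0.6533, -0.6533, -0.6533], "tz": [0, 0, 0, 0, 0, 0, 0, 0, 0, 0, 0, 0, 0, 0, 0], "rx": [0, 0, 0, 0, 0, 0, 0, 0, 0, 0, 0, 0, 0, 0, 0], "ry": [0, 0, 0, 0, 0, 0, 0, 0, 0, 0, 0, 0, 0, 0, 0], "rz": [-0.0239, -0.0239, -0.0239, -0.0477, -0.0477, -0.0477, -0.0716, -0.0716, -0.0716, -0.0915, -0.0915, -0.0915, -0.0915, -0.0915, -0.0915], "aperture": [1, 1, 1, 1, 1, 1, 1, 1, 1, 1, 1, 1, 1, 1, 1]}
}}

```text
time_s: 3.15
ee_pos: [0.4309, 0.0081, 0.2315]
tool_rot: [3.141, 0.001, -2.93]
ft_force: [-0.7, 0.2, 0.6]
finger_gap: 1.004
grasp_force: 0.0
```

Run:
```python
from h import *
go([.4545,.014,.029],.215+np.pi)
c='wrist'; im=vision.read_camera(c); cal=vision.get_calibration(c); cv2.imwrite('pics/w1.png',im)
cv2.imwrite('pics/w1.png',cv2.resize(im,(800,600)))
for n,z in [('mallet',0),('mallet_grip',.048),('prop_block',0),('pin_top',.054),('mark',.066)]:
    for t in tip_of(c,n)[:2]:
        print(c,n,round(t['conf'],2),np.round(t['position'],1),np.round(atz(c,t['position'],z,cal),4))
```

```text
t 3.15 d [-0.0242  0.0006  0.2025] rv [ 0.001  0.001 -0.003] TCP [0.4309 0.0081 0.2315] rpy [ 3.141e+00  1.000e-03 -2.930e+00] n>= 4.079264143738532 0.021221163669995182
wrist mallet 0.97 [275.8 253.8] [0.5249 0.0303 0.    ]
wrist mallet_grip 0.58 [273.5 211.1] [0.4576 0.0131 0.048 ]
wrist prop_block 0.82 [268.1 123.8] [ 0.3718 -0.0122  0.    ]
wrist pin_top 0.38 [469.4 303.7] [0.5265 0.2943 0.054 ]
wrist mark 0.81 [535.6 285.3] [0.4818 0.3989 0.066 ]
```

View pics/w1.png

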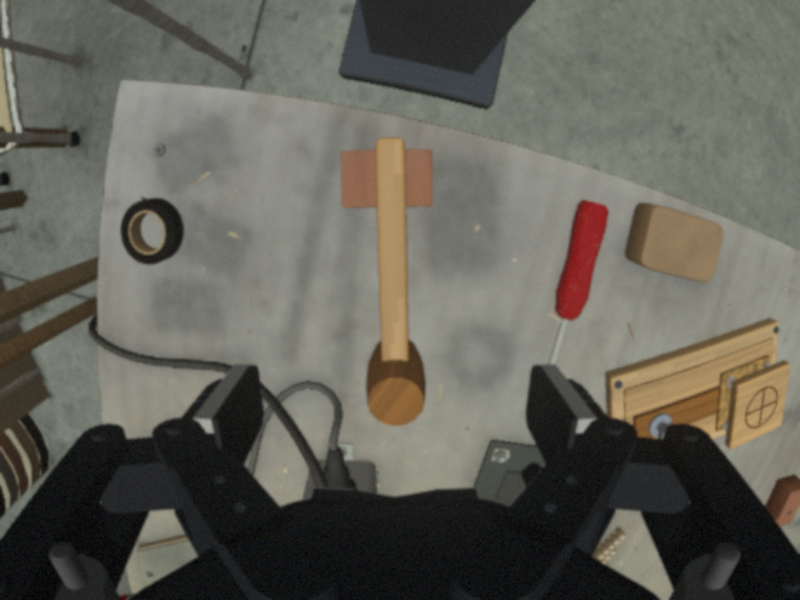

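The wrist view shows the handle from about (390,141) to (395,358), head top at about (396,400), nicely between the fingers.

Run:
```python
from h import *
k=.7
C=atz('wrist',(390*k,140*k),.06);B=atz('wrist',(395*k,350*k),.06);A=atz('wrist',(396*k,400*k),.086)
print(A,B,C); d=B-C; print(np.arctan2(d[1],d[0]),np.hypot(*(A-C)[:2])); d=A-C;print(np.arctan2(d[1],d[0]))
g=C+(A-C)/np.hypot(*(A-C)[:2])*.118; print(g)
```

```text
[0.5154975 0.0306883 0.086    ] [0.48903625 0.0241299  0.06      ] [ 0.34532405 -0.01125769  0.06      ]
0.24143607933878403 0.17526685442134818
0.2416720851067748
[0.45989487 0.01698283 0.07750474]
```

To row units: 0.202 m is 0.2693, -0.027 m is -0.036, -0.022 rad is -0.0035.

Emit:
{"api": "hand_motion", "payload": {
  "motion": {"tx": [-0.036, -0.036, -0.036, -0.036, -0.036, -0.036, -0.036, -0.036, -0.036, -0.036, -0.036, -0.036, -0.036, -0.036], "ty": [0.0027, 0.0027, 0.0027, 0.0027, 0.0027, 0.0027, 0.0027, 0.0027, 0.0027, 0.0027, 0.0027, 0.0027, 0.0027, 0.0027], "tz": [0.0533, 0.12, 0.1867, 0.24, 0.2693, 0.2693, 0.2693, 0.2693, 0.2693, 0.2693, 0.2693, 0.2693, 0.2693, 0.2693], "rx": [0, 0, 0, 0, 0, 0, 0, 0, 0, 0, 0, 0, 0, 0], "ry": [0, 0, 0, 0, 0, 0, 0, 0, 0, 0, 0, 0, 0, 0], "rz": [-0.0035, -0.0035, -0.0035, -0.0035, -0.0035, -0.0035, -0.0035, -0.0035, -0.0035, -0.0035, -0.0035, -0.0035, -0.0035, -0.0035], "aperture": [1, 1, 1, 1, 1, 1, 0, 0, 0, 0, 0, 0, 0, 0]},
  "grip_n": 110
}}

```text
time_s: 4.85
ee_pos: [0.458, 0.0164, 0.0307]
tool_rot: [3.141, 0.003, -2.906]
ft_force: [-1.2, -1.5, 5.9]
finger_gap: 0.216
grasp_force: 107.0
```

Emit:
{"api": "hand_motion", "payload": {
  "motion": {"tx": [0, 0, 0, -0.0267, -0.04, -0.0533, -0.0667, -0.08, -0.0933, -0.0933, -0.0933, -0.0933, -0.0933], "ty": [0, 0, 0, 0.0533, 0.1067, 0.16, 0.2133, 0.2667, 0.3067, 0.3333, 0.3333, 0.3333, 0.3333], "tz": [-0.04, -0.0933, -0.1467, -0.16, -0.16, -0.16, -0.16, -0.16, -0.16, -0.16, -0.16, -0.16, -0.16], "rx": [0, 0, 0, 0, 0, 0, 0, 0, 0, 0, 0, 0, 0], "ry": [0, 0, 0, 0, 0, 0, 0, 0, 0, 0, 0, 0, 0], "rz": [0, 0, 0, 0, 0, 0, 0, 0, 0, 0, 0, 0, 0], "aperture": [0, 0, 0, 0, 0, 0, 0, 0, 0, 0, 0, 0, 0]}
}}

```text
time_s: 6.15
ee_pos: [0.466, 0.2739, 0.1489]
tool_rot: [-3.14, -0.001, -2.907]
ft_force: [0.9, 0.7, -2.6]
finger_gap: 0.215
grasp_force: 107.8
```

Run:
```python
from h import *
s=robot.read_state(); print(s['ee_pos'],s['tool_rot'])
out=[]
for c in ['wrist','side','top']:
    cal=vision.get_calibration(c); im=vision.read_camera(c); cv2.imwrite(f'pics/{c}2.png',im)
    for n,z in [('mallet',.09),('mallet_grip',.138),('pin_top',.054),('mark',.066)]:
        for t in tip_of(c,n)[:1]:
            print(c,n,round(t['conf'],2),np.round(t['position'],1),np.round(atz(c,t['position'],z,cal),4))
cv2.imwrite('pics/s2z.png',cv2.resize(cv2.imread('pics/side2.png')[140:350,170:450],(800,600)))
cv2.imwrite('pics/w2z.png',cv2.resize(cv2.imread('pics/wrist2.png'),(800,600)))
```

```text
[0.46595672 0.27387914 0.14893042] [-3.14035961e+00 -1.08705678e-03 -2.90680353e+00]
wrist mallet 0.67 [269.1 328.2] [0.5479 0.2883 0.09  ]
wrist mallet_grip 0.9 [273.5 277.3] [0.4796 0.276  0.138 ]
side mallet 0.61 [263.8 245.2] [0.5227 0.2505 0.09  ]
side mallet_grip 0.81 [295.5 219.4] [0.4589 0.2351 0.138 ]
side pin_top 0.58 [259.7 272.6] [0.5327 0.2902 0.054 ]
side mark 0.69 [286.3 304.8] [0.4867 0.3916 0.066 ]
top mallet 0.46 [205.7 201.6] [0.528  0.2896 0.09  ]
```

View pics/s2z.png

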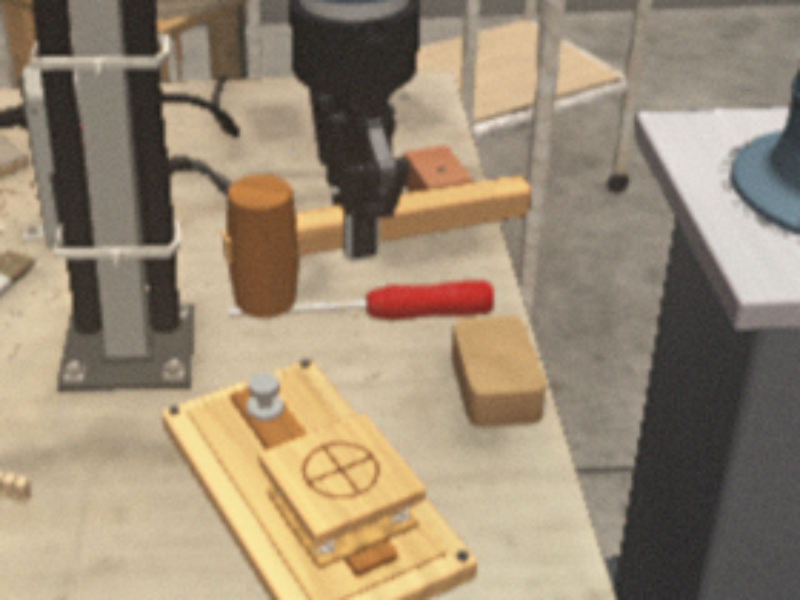

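View pics/w2z.png

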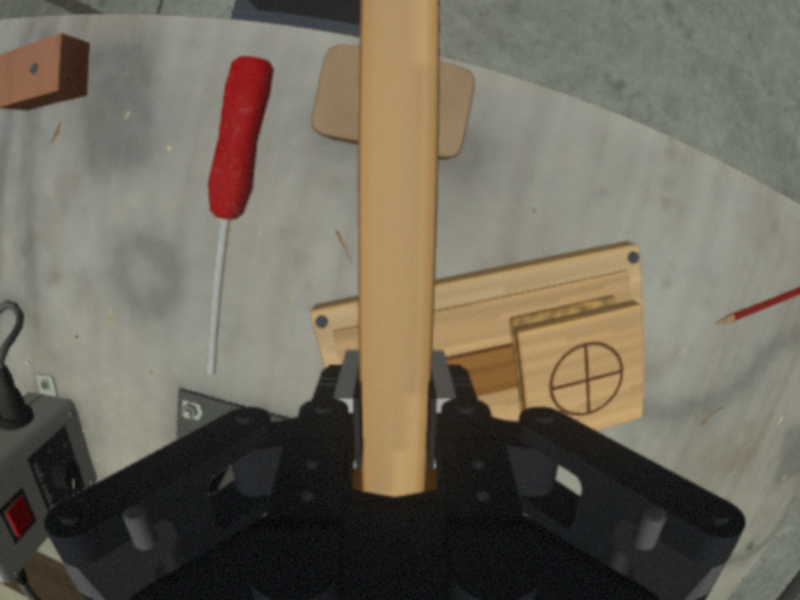

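Side view: head hangs upright, top at crop (261,190), face about (265,298); pin top (264,382), mark (341,469). Wrist: handle straight in the fingers, mark cross at (587,378).

Run:
```python
from h import *
S=lambda u,v:(170+u*.35,140+v*.35)
s=robot.read_state();Rt=rot(s['tool_rot']);fz=s['ee_pos'][2]-.0307
print('headtop',atz('side',S(261,190),fz+.086),'face',atz('side',S(265,298),fz))
print('pin',[np.round(atz('side',S(264,382),z),4) for z in (.052,.056)],'mark',atz('side',S(341,469),.066))
print('mark wrist',atz('wrist',(587*.7,378*.7),.066))
# handle end from wrist/top, mallet from tool assumption
print('assumed head',s['ee_pos']+Rt@[-.062,0,0])
im=cv2.imread('pics/top2.png');cv2.imwrite('pics/t2z.png',cv2.resize(im[150:300,130:330],(800,600),interpolation=cv2.INTER_CUBIC))
```

```text
headtop [0.52329033 0.28891862 0.20454123] face [0.52414243 0.28513245 0.11854123]
pin [array([0.5275, 0.2915, 0.052 ]), array([0.5274, 0.2961, 0.056 ])] mark [0.481325   0.39035151 0.066     ]
mark wrist [0.48263581 0.39352767 0.066     ]
assumed head [0.52617415 0.29077023 0.149237  ]
```

View pics/t2z.png

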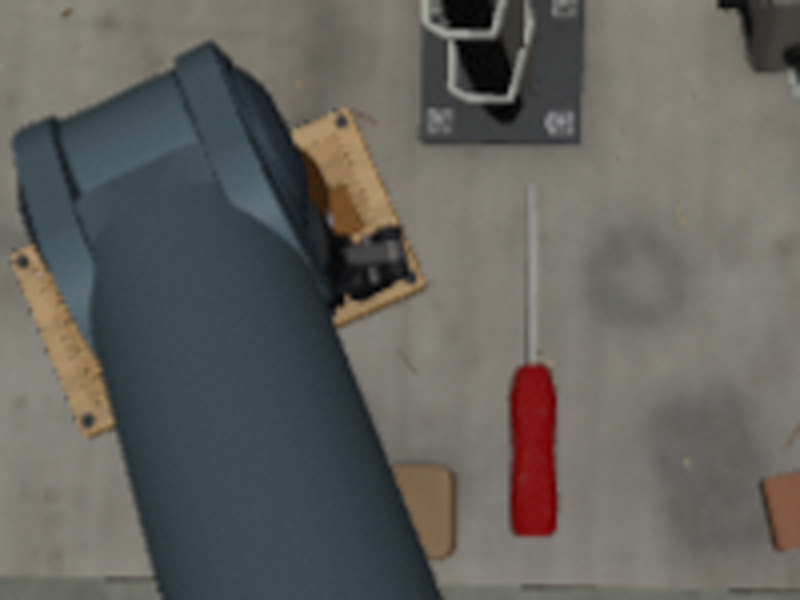

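To row units: 0.076 m is 0.1013, 0.06 m is 0.08.

Emit:
{"api": "hand_motion", "payload": {
  "motion": {"tx": [-0.0053, -0.0053, -0.0053, -0.0053, -0.0053, -0.0053, -0.0053, -0.0053, -0.0053], "ty": [0.004, 0.004, 0.004, 0.004, 0.004, 0.004, 0.004, 0.004, 0.004], "tz": [0.04, 0.0733, 0.08, 0.0853, 0.0907, 0.0947, 0.0987, 0.1013, 0.1013], "rx": [0, 0, 0, 0, 0, 0, 0, 0, 0], "ry": [0, 0, 0, 0, 0, 0, 0, 0, 0], "rz": [0, 0, 0, 0, 0, 0, 0, 0, 0], "aperture": [0, 0, 0, 0, 0, 0, 0, 0, 0]},
  "grip_n": 115
}}

```text
time_s: 7.8
ee_pos: [0.4701, 0.2804, 0.0738]
tool_rot: [3.141, 0.002, -2.904]
ft_force: [-0.3, -1.0, 3.0]
finger_gap: 0.212
grasp_force: 112.7
```

```bash
python3 -c "
from h import *
s=robot.read_state();print(s['ee_pos'],s['ft_force'],s['tool_rot'])"
```

```text
[0.47008672 0.28042617 0.07379779] [-0.30148976 -0.95023149  2.96127965] [ 3.14091063e+00  2.22029470e-03 -2.90439124e+00]
```

To row units: 0.003 m is 0.004, 0.002 m is 0.0027.

Emit:
{"api": "hand_motion", "payload": {
  "motion": {"tx": [0, 0, 0, 0], "ty": [0, 0, 0, 0], "tz": [0.0013, 0.0027, 0.004, 0.004], "rx": [0, 0, 0, 0], "ry": [0, 0, 0, 0], "rz": [0, 0, 0, 0], "aperture": [0, 0, 0, 0]}
}}

```text
time_s: 8.2
ee_pos: [0.4698, 0.2805, 0.0721]
tool_rot: [3.14, 0.001, -2.905]
ft_force: [-4.6, -2.4, 13.1]
finger_gap: 0.219
grasp_force: 114.5
```

Emit:
{"api": "hand_motion", "payload": {
  "motion": {"tx": [0, 0, 0], "ty": [0, 0, 0], "tz": [0.0013, 0.0027, 0.0027], "rx": [0, 0, 0], "ry": [0, 0, 0], "rz": [0, 0, 0], "aperture": [0, 0, 0]}
}}

```text
time_s: 8.5
ee_pos: [0.4696, 0.2804, 0.0716]
tool_rot: [3.14, -0.001, -2.905]
ft_force: [-9.8, -5.0, 23.3]
finger_gap: 0.217
grasp_force: 116.2
```

Force rose from 6 N to about 26 N with no further travel and the face is at about 42 mm, so the pin is seated. Lift and carry over the plate, then look.

To row units: 0.106 m is 0.1413, -0.06 m is -0.08.

Emit:
{"api": "hand_motion", "payload": {
  "motion": {"tx": [0, 0, 0, 0.0133, 0.02, 0.0267, 0.0293, 0.0293, 0.0293, 0.0293, 0.0293], "ty": [0, 0, 0, 0.04, 0.08, 0.12, 0.1413, 0.1413, 0.1413, 0.1413, 0.1413], "tz": [-0.0267, -0.0667, -0.1067, -0.1067, -0.1067, -0.1067, -0.1067, -0.08, -0.08, -0.08, -0.08], "rx": [0, 0, 0, 0, 0, 0, 0, 0, 0, 0, 0], "ry": [0, 0, 0, 0, 0, 0, 0, 0, 0, 0, 0], "rz": [0, 0, 0, 0, 0, 0, 0, 0, 0, 0, 0], "aperture": [0, 0, 0, 0, 0, 0, 0, 0, 0, 0, 0]}
}}

```text
time_s: 9.6
ee_pos: [0.4238, 0.3768, 0.1285]
tool_rot: [-3.141, 0.001, -2.906]
ft_force: [0.4, 0.6, -1.8]
finger_gap: 0.219
grasp_force: 112.2
```

Run:
```python
from h import *
s=robot.read_state();Rt=rot(s['tool_rot']); print(s['ee_pos'],s['tool_rot'],s['ft_force']);fz=s['ee_pos'][2]-.0305
print('assumed head',s['ee_pos']+Rt@[-.062,0,0],fz)
for c in ['side','wrist']:
    cal=vision.get_calibration(c); im=vision.read_camera(c); cv2.imwrite(f'pics/{c}3.png',im)
    for n,z in [('mallet',fz),('mallet_grip',fz+.048),('pin_top',.042),('mark',.066)]:
        for t in tip_of(c,n)[:1]:
            print(c,n,round(t['conf'],2),np.round(t['position'],1),np.round(atz(c,t['position'],z,cal),4))
cv2.imwrite('pics/s3z.png',cv2.resize(cv2.imread('pics/side3.png')[200:350,190:390],(800,600),interpolation=cv2.INTER_CUBIC))
```

```text
[0.42383358 0.37676101 0.12852588] [-3.14110167e+00  5.09720484e-04 -2.90639513e+00] [ 0.39370884  0.56052101 -1.81202944]
assumed head [0.48412661 0.39120918 0.12855748] 0.09802587501315463
side mallet 0.63 [288.9 291.3] [0.482  0.3923 0.098 ]
side mallet_grip 0.65 [321.8 258.8] [0.4248 0.3684 0.146 ]
side pin_top 0.64 [260.  276.7] [0.5326 0.2885 0.042 ]
side mark 0.75 [285.8 304. ] [0.4875 0.3896 0.066 ]
wrist mallet 0.92 [273.9 329.2] [0.4851 0.3915 0.098 ]
wrist mallet_grip 0.82 [274.7 277.3] [0.4226 0.3772 0.146 ]
wrist pin_top 0.74 [ 77.5 317.5] [0.5758 0.2131 0.042 ]
```

View pics/s3z.png

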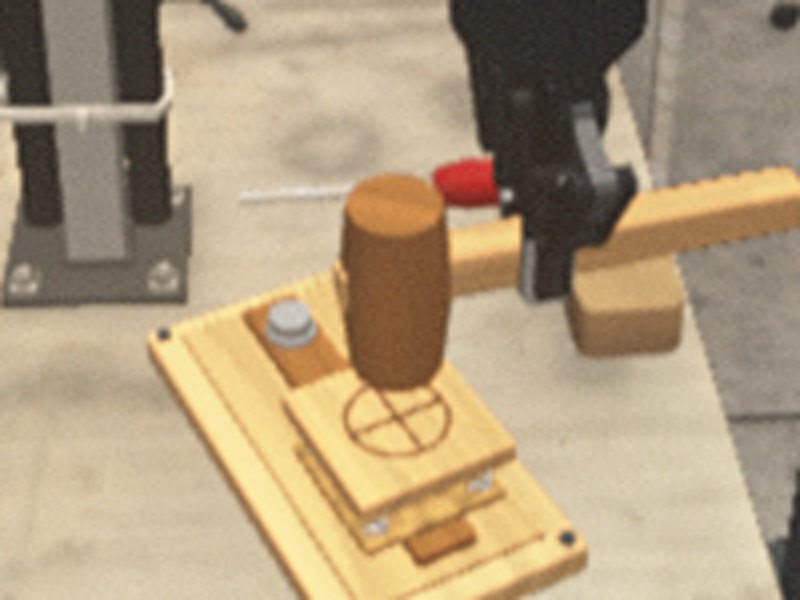

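Pin head now sits on its bush; mallet upright above the plate with face centre about crop (396,357), cross at (398,418).

Run:
```python
from h import *
S=lambda u,v:(190+u*.25,200+v*.25)
s=robot.read_state();fz=s['ee_pos'][2]-.0305
print('top',atz('side',S(394,205),fz+.086),'face',atz('side',S(396,357),fz),'mark',atz('side',S(398,418),.066))
```

```text
top [0.48212637 0.39242143 0.183892  ] face [0.48153382 0.38718384 0.097892  ] mark [0.48111937 0.39120514 0.066     ]
```

To row units: 0.035 m is 0.0467, 0.034 m is 0.0453.

Emit:
{"api": "hand_motion", "payload": {
  "motion": {"tx": [0.0007, 0.0007, 0.0007, 0.0007, 0.0007, 0.0007, 0.0007, 0.0007, 0.0007], "ty": [0.0027, 0.0027, 0.0027, 0.0027, 0.0027, 0.0027, 0.0027, 0.0027, 0.0027], "tz": [0.02, 0.0333, 0.0373, 0.04, 0.0427, 0.0453, 0.0467, 0.0467, 0.0467], "rx": [0, 0, 0, 0, 0, 0, 0, 0, 0], "ry": [0, 0, 0, 0, 0, 0, 0, 0, 0], "rz": [0, 0, 0, 0, 0, 0, 0, 0, 0], "aperture": [0, 0, 0, 0, 0, 0, 0, 0, 0]}
}}

```text
time_s: 11.0
ee_pos: [0.422, 0.3797, 0.0936]
tool_rot: [3.141, 0.0, -2.904]
ft_force: [-2.3, -1.8, 1.1]
finger_gap: 0.216
grasp_force: 112.6
```

To row units: 0.003 m is 0.004, 0.002 m is 0.0027.

Emit:
{"api": "hand_motion", "payload": {
  "motion": {"tx": [0, 0, 0, 0, 0, 0, 0], "ty": [0, 0, 0, 0, 0, 0, 0], "tz": [0.0013, 0.0027, 0.004, 0.004, 0.004, 0.004, 0.004], "rx": [0, 0, 0, 0, 0, 0, 0], "ry": [0, 0, 0, 0, 0, 0, 0], "rz": [0, 0, 0, 0, 0, 0, 0], "aperture": [0, 0, 0, 0, 0, 0, 0]}
}}

```text
time_s: 11.7
ee_pos: [0.422, 0.3797, 0.0904]
tool_rot: [3.141, 0.0, -2.904]
ft_force: [-1.9, -1.9, 3.1]
finger_gap: 0.213
grasp_force: 112.9
```

Run:
```python
from h import *
im=vision.read_camera('side'); s=robot.read_state(); print(s['ee_pos'],s['ft_force'],s['tool_rot'],s['grasp_force'])
cv2.imwrite('pics/s4z.png',cv2.resize(im[200:350,190:390],(800,600),interpolation=cv2.INTER_CUBIC))
```

```text
[0.42200852 0.37969856 0.09035215] [-1.57693135 -1.2877821   2.02503664] [ 3.14149406e+00  2.11522364e-04 -2.90439930e+00] 112.9195761680603
```

View pics/s4z.png

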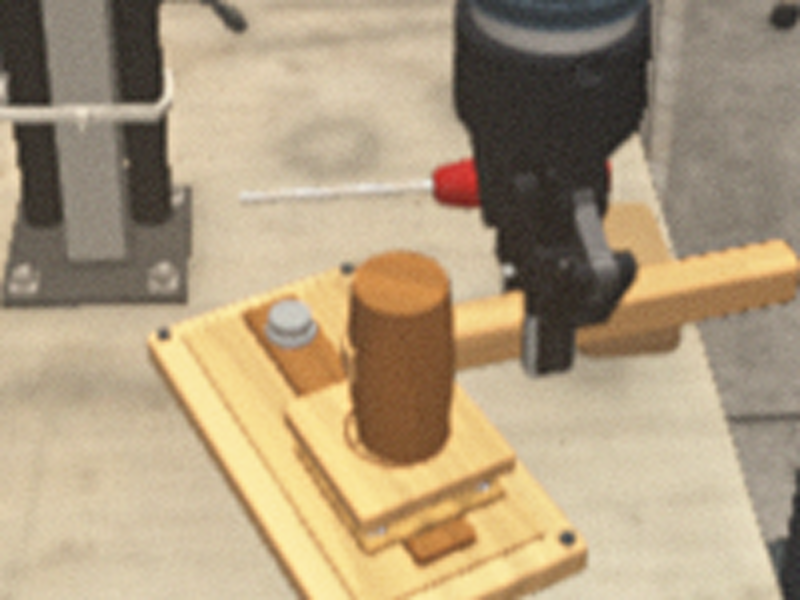

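```bash
python3 -c "
from plant import order
print(order.job_done())"
```

```text
the job is handed in; nothing more can be done
None
```

The job is handed in, result not shown: the mallet drove the pin home, and I finished holding it on the plate, about 3 mm from the ring's centre, level, pressing about 5 N and about 6 mm down; the three bystanders were not touched.

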